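# Load the rotary fixture and index it three clicks

## Task

Pick the round sensor capsule out of the blue tray with a light grip (it is brittle ceramic) and stand it in the round nest of the rotary fixture without pressing hard, then let go of it. Then take the fixture's bar knob and turn the dial with it clockwise (seen from above), counting the clicks, to the third stop and not past it, so that the capsule faces the steel gauge head, and finish there still gripping the knob. Leave the other things where they are.

Things in the scene. Friction and masses are not known exactly. Their poses are not given: they have to be found in the camera images.
- capsule: Sensor capsule: upright white ceramic cylinder, 28 mm in diameter, 40 mm high, with a steel cap 20 mm in diameter and 8 mm high on top (48 mm in all), about 60 g, standing loose in the tray. Origin: centre of its underside, z up. Brittle: it breaks if squeezed with more than 40 N at each finger, or if it is pressed onto something with more than 40 N.
- tray: Fixed blue open tray, 200 x 110 x 12 mm; things in it stand on its floor, 4 mm above the bench. Origin: centre of its underside, x along its long side. The capsule and the square part stand 50 mm either side of its middle on its long centre line; either may be at either end.
- square_part: Bystander in the tray: square white ceramic block 30 x 30 x 24 mm with a low steel top 20 mm square (28 mm high in all), loose. Origin: centre of its underside.
- indexer: Fixed grey round base of the rotary fixture, 260 mm in diameter, 30 mm high. Origin: centre of its underside on the bench, on the dial's axis. On a lug at its rim, 147 mm from the axis and -36 degrees (clockwise from above) from its x axis, stands the gauge head: a dark steel block 28 x 34 mm, top 72 mm above the bench, with a short pin pointing at the axis.
- dial (a joint): Angle of the dial (aluminium disc, 240 mm, upper face 40 mm above the bench), rad: 0 at home, an end stop, where it starts; grows clockwise from above. Clicks every 24 degrees: stops at 0.419, 0.838, 1.257 (third), 1.676, 2.094. Leaving a stop it resists with up to 0.15 N m (at a quarter pitch), nil half way, then pulls on to the next stop as hard; friction is about 0.02 N m.
- nest (a point): Centre of the nest's floor, on the dial's upper face 40 mm above the bench, 90 mm from the axis; turns with the dial. The nest is a round black ring, 33 mm inside and 43 mm outside diameter, 10 mm high, open above. x points away from the dial's axis, z up. At home it lies +36 degrees from the base's x axis; at the third stop it faces the gauge head.
- index_knob: Knob at the dial's centre, turning with it: an upright black bar 46 mm long, 16 mm thick and 40 mm high on a steel post 28 mm in diameter. Origin: on the dial's axis and upper face, 40 mm above the bench; z up, x along the bar, pointing to the nest. The bar spans 20 to 60 mm above the origin (top 100 mm above the bench).
- knob_grip (a point): Point to grip the knob: on the dial's axis, in the bar, 45 mm above the dial's upper face (85 mm above the bench). x along the bar, pointing to the nest; the fingers close across the bar's 16 mm.
- blower: Bystander: black rubber dust blower bulb standing on the bench, 54 mm in diameter, 115 mm high with its thin nozzle. Origin: centre of its underside.
- stock_box: Bystander: closed black plastic box 55 x 75 x 32 mm on the bench. Origin: centre of its underside.
Mind the look-alikes: they are no part of the job. What is shaped like the capsule but orange or turquoise is not meant.

How it is judged:
By the outcome, as a careful person would: the job done as asked, in the order asked, and still so for the second after the job is handed in, while the arm keeps its last pose, push and grip.
It also fails if it takes over 58 s, if anything falls off the work surface, if the arm or the gripper's body presses on something with over 40 N, if the wrist force passes 120 N, or if a joint passes its speed limit or range.

## Robot

A 6-joint arm with a two-finger parallel gripper is mounted at the origin on the work surface. World frame = base frame: x ahead of the robot, y to its left, z up, the work surface at z = 0. Lengths are in m, angles in degrees, forces in N, time in s.
With the tool pointing down it reaches from about 0.3 to 0.75 m from the base axis. Payload 8.5 kg.
Tool frame: the origin (TCP) lies at the very end of the fingers, on their centre line; the grasp point (between the pads) lies 19 mm behind it (env.hold_point_z is the distance from the TCP to the grasp point, in m); z points along the fingers, y is the line along which they close (so a half turn about z gives the same grasp; the last joint's range is limited). The gripper opens to 85 mm and grips with 20 to 120 N. Pads are 22 mm wide; open, the fingers measure 114 mm over their backs; the gripper's body (76 mm by 85 mm) begins 54 mm behind the grasp point. The pads swing forward as they close: fully open they stand 13 mm farther back than shut.
Start: joints at [61.576, 21.807, 74.336, -0, 83.858, -12.336], TCP at [0.152, 0.528, 0.231] pointing down, gripper open.
Joint ranges: [-178.18, 178.18], [-50.72, 133.34], [12.68, 142.11], [-81.47, 261.47], [9.98, 163.14], [-165.26, 165.26]. Speed limits (degrees/s): [136.94, 136.94, 180, 180, 180, 180].

## Interface

Orientations are given as a 3x3 rotation matrix whose columns are the frame's x, y, z axes.
In Python, from rig import env, optics gives the robot as it stands.
- The arm moves only by the shell command python3 -m jog 'ROWS' [OPENING] [FORCE]. ROWS is JSON, a list of rows, each an object with "linear": the shift along the tool's x, y, z in units of 40 mm (1.0 is 40 mm), a list of three; "roll": the turn about the tool's z in units of 5 degrees (1.0 is 5 degrees). A call has 1 to 12 rows; each row shifts and turns the commanded pose from where the row before left it, along the tool's axes as they then stand; what a row does not reach is not made up. A row lasts 1/12 s, in which the tool goes at most 41.7 mm and 7.16 degrees, less where a joint would pass 70% of its speed; a pose out of reach is approached as far as the arm can. A call is refused whole if a number of a shift passes 1 or a number of a turn 1, either way. A call with a gripper value outside its range is refused whole. OPENING is the opening, from -1 (shut) to 1 (fully open), set as the call begins (- or left out, the last holds). The fingers move at their own pace and stop on an object; FORCE is the grip in N (left out, the last holds). Time passes only in rows, so rows that do not move let the fingers close. It gives the time, the measured TCP pose, the force, the opening and the grip force at its end, in the units of the state.
- env.observe(): the state, without advancing time (a new reading comes with each control period).
- optics.get_image(name): name is "scene" or "top"; returns the picture (420x560x3 uint8, red, green, blue); there is no depth.
- optics.calibration(name): a dict with "fov_y" (degrees; the focal length in pixels is half the picture's height over the tangent of half this angle, whatever the lens; pixels are square), "cx", "cy" (the principal point, pixels), "T" (4x4, takes a point from camera to world coordinates). Camera axes: x right, y down, z forward; pixel columns grow to the right and rows downward; lengths in m; the calibration is good to about 2 mm. A picture is of the moment at which its call begins. calibration takes no time and is no camera call.
- env.close_job(): hands the job in; it is judged then, once.
The state is a dict: "time_s": time; "q": joint angles; "qvel": joint speeds; "joint_efforts": joint torques, N m; "position": TCP position; "tool_rot": TCP orientation; "ft_force": force on the tool from outside, world axes, zero at the start; "wrist_torque": the same for the moment, N m; "grip_width": finger opening in m; "gripper_force": force on a finger pad.
Only numpy, scipy, OpenCV 4.12 (cv2) and the standard library are available. Lean on these libraries where they do the work, as an engineer would, in place of code of your own. Each camera call takes 0.05 s, during which the arm holds its last target. There are 200 camera calls.

## Working session

There is one attempt and no reset: what is moved stays moved. The work goes in short steps, Python scripts to look and compute and a shell command to move; the robot and the scene stay as the last step left them, time stands still between calls to the robot, and variables do not carry over. Pictures are saved under pics/ and viewed, at most 10 in all, crops included, and the job is handed in when it is done.

```bash
ls; mkdir -p pics; python3 - <<'E'
from rig import env, optics
import cv2, numpy as np
for n in ("scene","top"):
    im=optics.get_image(n); cv2.imwrite(f"pics/{n}0.png",im[:,:,::-1]); np.save(f"pics/{n}0.npy",im)
    c=optics.calibration(n); print(n,{k:(np.round(v,4).tolist() if k=="T" else v) for k,v in c.items()})
s=env.observe(); print({k:s[k] for k in("time_s","position","tool_rot","ft_force","grip_width")},env.hold_point_z)
E
```

```text
pics
scene {'fov_y': 54.68747718426332, 'cx': 265.58861105393555, 'cy': 205.68247283804794, 'T': [[0.7742, 0.4679, -0.4261, 0.9868], [0.6326, -0.5536, 0.5415, -0.5187], [0.0175, -0.6889, -0.7247, 0.786], [0.0, 0.0, 0.0, 1.0]]}
top {'fov_y': 46.546712285438495, 'cx': 289.3290041040719, 'cy': 222.21154424953147, 'T': [[0.0962, -0.9707, 0.2203, 0.2953], [-0.9954, -0.0936, 0.0224, 0.0058], [-0.0011, -0.2214, -0.9752, 1.2663], [0.0, 0.0, 0.0, 1.0]]}
{'time_s': 0.1, 'position': array([0.15231127, 0.52822467, 0.23077248]), 'tool_rot': array([[-9.60827444e-01,  2.77146644e-01, -6.00952939e-04],
       [ 2.77147168e-01,  9.60826826e-01, -1.12192145e-03],
       [ 2.66474939e-04, -1.24452533e-03, -9.99999190e-01]]), 'ft_force': array([-1.0520237 ,  0.59040477, -0.5845818 ]), 'grip_width': 0.08587257871310076} 0.0187
```

View pics/scene0.png

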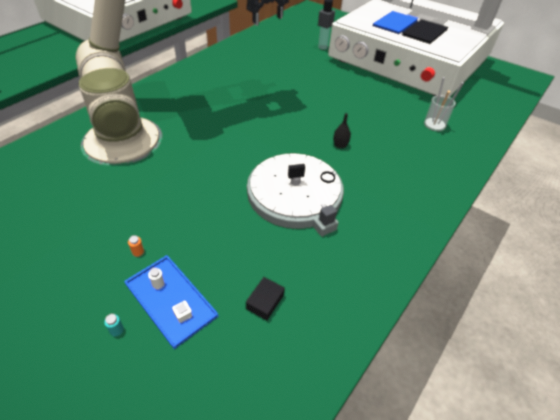

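View pics/top0.png

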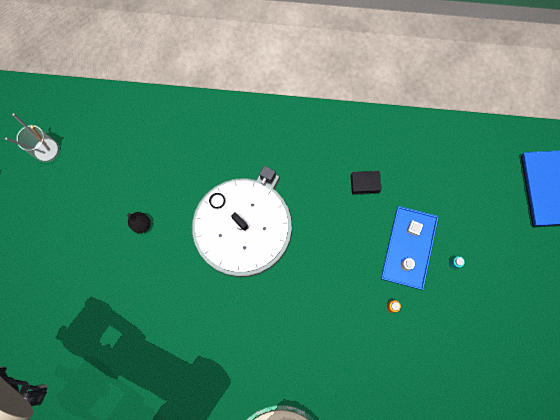

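Candidates for the capsule, as scene and top pixels:
- White round part in the tray: (155,278) and (409,264). This is my choice.
- Square block in the tray: (182,311) and (415,228).
- Orange look-alike: (136,245) and (395,306).
- Turquoise look-alike: (113,323) and (459,262).

The nest ring is at (328,177) and (217,201), and the knob at (296,171) and (239,221). Next, one close crop sheet plus measurement.

```bash
cat > h.py <<'E'
import numpy as np, cv2
from rig import env, optics
C={n:optics.calibration(n) for n in("scene","top")}
def ray(n,p):
    c=C[n]; f=210/np.tan(np.radians(c["fov_y"]/2)); T=np.array(c["T"])
    d=T[:3,:3]@np.array([(p[0]-c["cx"])/f,(p[1]-c["cy"])/f,1]); return T[:3,3],d/np.linalg.norm(d)
def plane(n,p,z):
    o,d=ray(n,p); return o+d*(z-o[2])/d[2]
def tri(ps,pt):
    R=[ray("scene",ps),ray("top",pt)]
    A=sum(np.eye(3)-np.outer(d,d) for o,d in R); b=sum((np.eye(3)-np.outer(d,d))@o for o,d in R)
    X=np.linalg.solve(A,b); return X,max(np.linalg.norm(np.cross(X-o,d)) for o,d in R)
def proj(n,X):
    c=C[n]; f=210/np.tan(np.radians(c["fov_y"]/2)); T=np.array(c["T"]); p=T[:3,:3].T@(np.asarray(X)-T[:3,3])
    return np.array([c["cx"]+f*p[0]/p[2],c["cy"]+f*p[1]/p[2]])
def crop(im,x,y,w,h,k): return cv2.resize(im[y:y+h,x:x+w],None,fx=k,fy=k,interpolation=cv2.INTER_CUBIC)
def blobs(m,lo,roi):
    x,y,w,h=roi; z=np.zeros_like(m); z[y:y+h,x:x+w]=m[y:y+h,x:x+w]
    cs,_=cv2.findContours(z,cv2.RETR_EXTERNAL,cv2.CHAIN_APPROX_NONE)
    return sorted([c for c in cs if cv2.contourArea(c)>lo],key=cv2.contourArea,reverse=True)
E
python3 - <<'E'
from h import *
S=np.load("pics/scene0.npy");T=np.load("pics/top0.npy")
a=np.vstack([np.hstack([crop(S,110,225,80,60,5),crop(T,375,205,80,60,5) if 0 else crop(T,375,215,80,60,5)]),np.hstack([crop(S,245,145,100,75,4),crop(T,190,165,100,75,4)])])
cv2.imwrite("pics/crops.png",a[:,:,::-1])
for n,I,rt,rd in(("scene",S,(110,245,120,110),(235,140,120,100)),("top",T,(370,195,80,100),(180,165,120,120))):
    hsv=cv2.cvtColor(I,cv2.COLOR_RGB2HSV)
    blue=cv2.inRange(hsv,(105,120,80),(130,255,255)); b=blobs(blue,500,rt)[0]
    r=cv2.minAreaRect(b); print(n,"tray",r, cv2.approxPolyDP(cv2.convexHull(b),5,True).reshape(-1,2).tolist())
    m=np.zeros_like(blue); cv2.fillPoly(m,[cv2.convexHull(b)],255); m=cv2.erode(m,np.ones((5,5)))
    w=cv2.bitwise_and(m,cv2.inRange(hsv,(0,0,110),(180,110,255)))
    for c in blobs(w,25,rt): print("  white",cv2.contourArea(c),cv2.minAreaRect(c))
    d=cv2.inRange(hsv,(0,0,120),(180,60,255)); c=blobs(d,1000,rd)[0]; print("  disc",cv2.fitEllipse(cv2.convexHull(c)))
    m=np.zeros_like(blue); cv2.fillPoly(m,[cv2.convexHull(c)],255)
    k=cv2.bitwise_and(m,cv2.inRange(I.max(2),0,70))
    for c in blobs(k,30,rd): print("  black",cv2.contourArea(c),cv2.minAreaRect(c),cv2.fitEllipse(c))
E
```

```text
scene tray ((171.02000427246094, 298.3600158691406), (83.4000015258789, 55.600006103515625), 53.13010025024414) [[165, 256], [217, 315], [175, 347], [125, 282]]
  white 276.5 ((182.3000030517578, 311.1000061035156), (18.335758209228516, 17.441329956054688), 63.43495178222656)
  white 234.0 ((155.38461303710938, 277.9230651855469), (22.35723876953125, 14.120362281799316), 78.69007110595703)
  disc ((297.0517883300781, 190.36019897460938), (73.12195587158203, 100.00320434570312), 107.9051284790039)
  black 145.5 ((296.0, 171.0), (12.0, 14.0), 90.0) ((296.0163269042969, 170.97364807128906), (11.804344177246094, 16.661489486694336), 70.62147521972656)
  black 78.5 ((325.7432861328125, 218.54055786132812), (12.823122024536133, 11.343530654907227), 9.462321281433105) ((325.5915832519531, 217.3789520263672), (11.651424407958984, 12.89052677154541), 39.05667495727539)
top tray ((409.75250244140625, 247.48922729492188), (43.969627380371094, 76.41495513916016), 12.804265975952148) [[398, 206], [437, 216], [422, 289], [381, 278]]
  white 144.0 ((414.74139404296875, 227.8965606689453), (12.4415864944458, 13.370064735412598), 21.801406860351562)
  white 116.5 ((407.75006103515625, 264.2500305175781), (11.31370735168457, 13.435027122497559), 45.0)
  disc ((243.24151611328125, 224.1599578857422), (96.02294921875, 108.21578216552734), 37.873409271240234)
  black 166.0 ((216.5, 200.0), (14.0, 15.0), 90.0) ((216.7720947265625, 200.16632080078125), (14.387534141540527, 14.85526180267334), 77.9622802734375)
  black 102.0 ((239.44476318359375, 221.04974365234375), (19.251317977905273, 6.986964702606201), 48.01278305053711) ((239.43992614746094, 221.38458251953125), (6.4272637367248535, 22.389442443847656), 136.60118103027344)
```

View pics/crops.png

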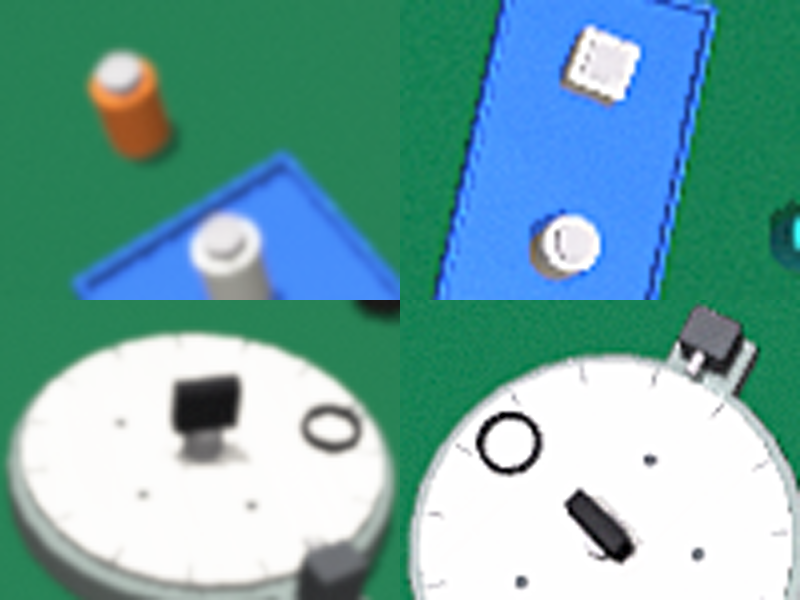

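Crop check: the round white cylinder with the round steel cap is confirmed as the capsule (cap at scene ≈(154.8,272.3), top ≈(409.6,263.4)), and the other white part is square. The ring is at scene (327.6,176.6) and top (216.9,200.4), and the knob bar points at the ring.

```bash
python3 - <<'E'
from h import *
from scipy.optimize import least_squares
def circ(P):
    r=least_squares(lambda v:np.hypot(P[:,0]-v[0],P[:,1]-v[1])-v[2],[*P[:,:2].mean(0),.05],loss="soft_l1",f_scale=.001).x; return r
I={n:np.load(f"pics/{n}0.npy") for n in("scene","top")}
p=lambda s,x:print(s,np.round(x,4).tolist() if not isinstance(x,tuple) else [np.round(y,4).tolist() for y in x])
cap={"scene":(154.8,272.3),"top":(409.6,263.4)}
p("cap tri",tri(cap["scene"],cap["top"])); [p("cap z.052 "+n,plane(n,cap[n],.052)) for n in cap]
p("sq tri",tri((182.5,308),(415,227.5)))
p("ring tri",tri((327.6,176.6),(216.9,200.4)))
tc={"scene":[[165,256],[217,315],[175,347],[125,282]],"top":[[398,206],[437,216],[422,289],[381,278]]}
for n in I:
    P=np.array([plane(n,q,.012) for q in tc[n]]); c=P.mean(0); e=(np.roll(P,-1,0)-P)[:,:2]; print(n,"tray",c.round(4),np.hypot(*e.T).round(3),np.degrees(np.arctan2(e[:,1],e[:,0])).round(1))
    hsv=cv2.cvtColor(I[n],cv2.COLOR_RGB2HSV); roi={"scene":(235,140,120,100),"top":(180,165,120,120)}[n]
    b=blobs(cv2.inRange(hsv,(0,0,205),(180,60,255)),1000,roi)[0]
    for z in(.03,.04,.05): p(f"{n} disc z{z}",circ(np.array([plane(n,q,z) for q in cv2.convexHull(b).reshape(-1,2)])))
    m=np.zeros(I[n].shape[:2],np.uint8); cv2.fillPoly(m,[cv2.convexHull(b)],255)
    k=cv2.bitwise_and(m,cv2.inRange(I[n].max(2),0,110 if n=="scene" else 90))
    rr={"scene":(316,166,25,22),"top":(205,188,25,25)}[n]
    ys,xs=np.nonzero(k[rr[1]:rr[1]+rr[3],rr[0]:rr[0]+rr[2]]); ys=ys+rr[1];xs=xs+rr[0]
    p(n+" ring (mid r .019)",circ(np.array([plane(n,q,.048) for q in zip(xs,ys)])))
    kk={"scene":(280,155,32,30),"top":(225,205,30,35)}[n]
    c=blobs(k,30,kk)[0]; print(n,"knob",cv2.approxPolyDP(c,1.5,True).reshape(-1,2).tolist(),cv2.minAreaRect(c))
    o=blobs(cv2.inRange(hsv,(0,0,90),(180,70,255)),20,{"scene":(140,260,30,35),"top":(398,252,22,25)}[n])[0]
    print(n,"caps contour", cv2.approxPolyDP(o,1,True).reshape(-1,2).tolist())
E
```

```text
cap tri [[0.4947, -0.2759, 0.0476], 0.0013]
cap z.052 scene [0.4984, -0.2764, 0.052]
cap z.052 top [0.4933, -0.276, 0.052]
sq tri [[0.5933, -0.2905, 0.0272], 0.0015]
ring tri [[0.611, 0.2264, 0.046], 0.0005]
scene tray [ 0.547  -0.2857  0.012 ] [0.201 0.104 0.199 0.105] [ -9.1 -98.4 171.2  82.7]
scene disc z0.03 [0.5471, 0.1669, 0.1226]
scene disc z0.04 [0.5529, 0.1579, 0.121]
scene disc z0.05 [0.5587, 0.1488, 0.1193]
scene ring (mid r .019) [0.6119, 0.2245, 0.0188]
scene knob [[302, 164], [289, 166], [288, 175], [293, 183], [298, 182], [294, 181], [294, 178], [303, 175], [304, 166]] ((296.0, 173.5), (16.0, 19.0), 0.0)
scene caps contour [[152, 268], [148, 276], [153, 286], [159, 288], [163, 284], [161, 278], [161, 271], [157, 268]]
top tray [ 0.5438 -0.2834  0.012 ] [0.105 0.198 0.107 0.198] [-99.5 170.6  80.3 -10. ]
top disc z0.03 [0.5538, 0.1569, 0.1268]
top disc z0.04 [0.5517, 0.1557, 0.1258]
top disc z0.05 [0.5496, 0.1545, 0.1248]
top ring (mid r .019) [0.6103, 0.226, 0.0187]
top knob [[234, 213], [232, 218], [241, 227], [240, 229], [246, 229], [247, 225]] ((239.49459838867188, 221.36758422851562), (19.99783706665039, 8.160881996154785), 53.97262954711914)
top caps contour [[412, 259], [405, 259], [401, 263], [401, 267], [405, 270], [412, 268], [414, 265]]
```

Measurements agree with the description:
- **Capsule:** ≈(0.4955,-0.276), cap top triangulated at z≈0.048–0.052.
- **Tray:** about 200×105 mm, and the two parts are 100 mm apart.
- **Nest:** ≈(0.611,0.2255).
- **Dial axis:** ≈(0.552,0.157), 90 mm from the nest, with the bar pointing at 49.4°.

One tool yaw of -40.6° suits both the nest and the knob, so I roll clockwise 114.5° first.

```bash
cat > go.py <<'E'
# prints tool-axis units (40 mm) from measured pose to target; usage go.py x y z [yaw_of_tool_y]
import sys; from h import *
s=env.observe(); R=s["tool_rot"]; t=np.array(list(map(float,sys.argv[1:4])))
print("t",round(s["time_s"],2),"pos",s["position"].round(4),"yaw",round(np.degrees(np.arctan2(R[1,1],R[0,1])),2),"F",s["ft_force"].round(1),"w",round(s["grip_width"],4),"units",(R.T@(t-s["position"])/.04).round(3))
E
python3 -m jog '[{"linear":[0,0,0],"roll":1},{"linear":[0,0,0],"roll":1},{"linear":[0,0,0],"roll":1},{"linear":[0,0,0],"roll":1},{"linear":[0,0,0],"roll":1},{"linear":[0,0,0],"roll":1},{"linear":[0,0,0],"roll":1},{"linear":[0,0,0],"roll":1},{"linear":[0,0,0],"roll":1},{"linear":[0,0,0],"roll":1},{"linear":[0,0,0],"roll":1},{"linear":[0,0,0],"roll":1}]' 
python3 -m jog '[{"linear":[0,0,0],"roll":1},{"linear":[0,0,0],"roll":1},{"linear":[0,0,0],"roll":1},{"linear":[0,0,0],"roll":1},{"linear":[0,0,0],"roll":1},{"linear":[0,0,0],"roll":1},{"linear":[0,0,0],"roll":1},{"linear":[0,0,0],"roll":1},{"linear":[0,0,0],"roll":1},{"linear":[0,0,0],"roll":1},{"linear":[0,0,0],"roll":0.9},{"linear":[0,0,0],"roll":0}]' 
python3 go.py 0.4955 -0.276 0.15
```

```text
time_s: 1.1
position: [0.1523, 0.5283, 0.231]
tool_rot: [[-0.236, 0.972, -0.0], [0.972, 0.236, -0.001], [-0.001, -0.001, -1.0]]
ft_force: [0.2, 0.3, -0.2]
grip_width: 0.0849
gripper_force: 0.0
time_s: 2.1
position: [0.1523, 0.5283, 0.231]
tool_rot: [[0.653, 0.758, -0.0], [0.758, -0.653, -0.001], [-0.001, 0.0, -1.0]]
ft_force: [-0.0, -0.3, 0.0]
grip_width: 0.0856
gripper_force: 0.0
t 2.1 pos [0.1523 0.5283 0.231 ] yaw -40.75 F [-0.  -0.3  0. ] w 0.0856 units [-9.633 19.623  2.035]
```

```bash
python3 -m jog '[{"linear":[-0.438,0.892,0],"roll":0},{"linear":[-0.438,0.892,0],"roll":0},{"linear":[-0.438,0.892,0],"roll":0},{"linear":[-0.438,0.892,0],"roll":0},{"linear":[-0.438,0.892,0],"roll":0},{"linear":[-0.438,0.892,0],"roll":0},{"linear":[-0.438,0.892,0],"roll":0},{"linear":[-0.438,0.892,0],"roll":0},{"linear":[-0.438,0.892,0],"roll":0},{"linear":[-0.438,0.892,0],"roll":0},{"linear":[-0.438,0.892,0],"roll":0}]' >/dev/null
python3 -m jog '[{"linear":[-0.438,0.892,0],"roll":0},{"linear":[-0.438,0.892,0],"roll":0},{"linear":[-0.438,0.892,0],"roll":0},{"linear":[-0.438,0.892,0],"roll":0},{"linear":[-0.438,0.892,0],"roll":0},{"linear":[-0.438,0.892,0],"roll":0},{"linear":[-0.438,0.892,0],"roll":0},{"linear":[-0.438,0.892,0],"roll":0},{"linear":[-0.438,0.892,0.2],"roll":0},{"linear":[-0.438,0.892,0.3],"roll":0},{"linear":[-0.438,0.892,0.3],"roll":0},{"linear":[0,0,0],"roll":0}]' >/dev/null
python3 -m jog '[{"linear":[0,0,0.5],"roll":0},{"linear":[0,0,0.5],"roll":0},{"linear":[0,0,0.2],"roll":0},{"linear":[0,0,0],"roll":0},{"linear":[0,0,0],"roll":0}]' >/dev/null
python3 go.py 0.4955 -0.276 0.018; python3 - <<'E'
from h import *
S=optics.get_image("scene");T=optics.get_image("top")
print(proj("scene",env.observe()["position"]))
cv2.imwrite("pics/pre.png",np.hstack([crop(S,100,200,80,100,5),crop(T,375,215,80,100,5)])[:,:,::-1])
E
```

```text
t 4.43 pos [ 0.4978 -0.2749  0.1518] yaw -40.52 F [ 0.8 -0.4  0.6] w 0.0855 units [-0.06  -0.026  3.345]
[145.99274157 242.67218932]
```

View pics/pre.png

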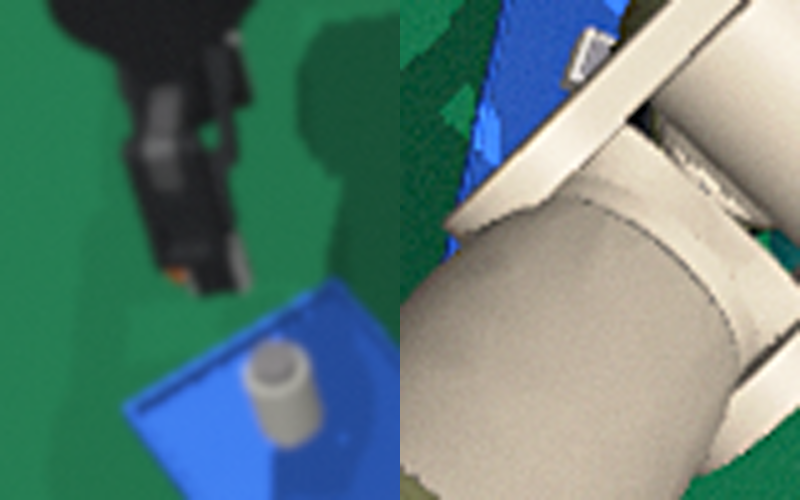

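The picture shows the open fingers above and straddling the line of the capsule (cap at scene ≈(154.6,272)). The near fingertip at ≈(144,258) matches the reported TCP. Next: descend, check, then close at 20 N.

```bash
python3 -m jog '[{"linear":[-0.06,-0.026,0.5],"roll":0},{"linear":[0,0,0.8],"roll":0},{"linear":[0,0,0.8],"roll":0},{"linear":[0,0,0.5],"roll":0},{"linear":[0,0,0],"roll":0},{"linear":[0,0,0],"roll":0}]' 0.6 20
python3 go.py 0.4955 -0.276 0.018
```

```text
time_s: 5.03
position: [0.4957, -0.2763, 0.048]
tool_rot: [[0.65, 0.76, 0.0], [0.76, -0.65, -0.0], [0.0, 0.0, -1.0]]
ft_force: [-0.2, -0.3, 0.3]
grip_width: 0.0683
gripper_force: 0.0
t 5.03 pos [ 0.4957 -0.2763  0.048 ] yaw -40.57 F [-0.2 -0.3  0.3] w 0.0683 units [ 0.003 -0.01   0.751]
```

```bash
python3 -m jog '[{"linear":[0,0,0.35],"roll":0},{"linear":[0,0,0.25],"roll":0},{"linear":[0,0,0.15],"roll":0},{"linear":[0,0,0],"roll":0},{"linear":[0,0,0],"roll":0}]' 0.6 20
python3 -m jog '[{"linear":[0,0,0],"roll":0},{"linear":[0,0,0],"roll":0},{"linear":[0,0,0],"roll":0},{"linear":[0,0,0],"roll":0},{"linear":[0,0,0],"roll":0},{"linear":[0,0,0],"roll":0},{"linear":[0,0,0],"roll":0},{"linear":[0,0,0],"roll":0},{"linear":[0,0,0],"roll":0},{"linear":[0,0,0],"roll":0}]' -1 20
python3 go.py 0.4955 -0.276 0.018
```

```text
time_s: 5.45
position: [0.4956, -0.2763, 0.0179]
tool_rot: [[0.651, 0.759, 0.001], [0.759, -0.651, -0.0], [-0.0, 0.001, -1.0]]
ft_force: [-0.5, 0.3, 0.1]
grip_width: 0.0687
gripper_force: 0.0
time_s: 6.28
position: [0.4955, -0.2763, 0.0178]
tool_rot: [[0.651, 0.759, 0.001], [0.759, -0.651, -0.0], [0.0, 0.001, -1.0]]
ft_force: [-0.4, 0.6, 6.4]
grip_width: 0.0273
gripper_force: 19.9
t 6.28 pos [ 0.4955 -0.2763  0.0178] yaw -40.59 F [-0.4  0.6  6.4] w 0.0273 units [ 0.005 -0.005 -0.004]
```

```bash
python3 -m jog '[{"linear":[0,0,-0.2],"roll":0},{"linear":[0,0,-0.4],"roll":0},{"linear":[0,0,-0.7],"roll":0},{"linear":[0,0,-0.9],"roll":0},{"linear":[0,0,-0.9],"roll":0},{"linear":[0,0,-0.7],"roll":0},{"linear":[0,0,-0.5],"roll":0},{"linear":[0,0,-0.2],"roll":0},{"linear":[0,0,0],"roll":0}]' - 20
python3 go.py 0.611 0.2255 0.2
```

```text
time_s: 7.03
position: [0.4957, -0.2764, 0.199]
tool_rot: [[0.651, 0.759, 0.002], [0.759, -0.651, -0.002], [-0.0, 0.003, -1.0]]
ft_force: [-0.1, -0.4, -0.7]
grip_width: 0.0275
gripper_force: 19.9
t 7.03 pos [ 0.4957 -0.2764  0.199 ] yaw -40.59 F [-0.1 -0.4 -0.7] w 0.0275 units [11.404 -5.975 -0.045]
```

```bash
python3 -m jog '[{"linear":[0.3,-0.157,0],"roll":0},{"linear":[0.6,-0.314,0],"roll":0},{"linear":[0.75,-0.393,0],"roll":0},{"linear":[0.75,-0.393,0],"roll":0},{"linear":[0.75,-0.393,0],"roll":0},{"linear":[0.75,-0.393,0],"roll":0},{"linear":[0.75,-0.393,0],"roll":0},{"linear":[0.75,-0.393,0],"roll":0},{"linear":[0.75,-0.393,0],"roll":0},{"linear":[0.75,-0.393,0],"roll":0}]' >/dev/null
python3 -m jog '[{"linear":[0.75,-0.393,0],"roll":0},{"linear":[0.75,-0.393,0],"roll":0},{"linear":[0.75,-0.393,0],"roll":0},{"linear":[0.75,-0.393,0],"roll":0},{"linear":[0.75,-0.393,0],"roll":0},{"linear":[0.5,-0.262,0],"roll":0},{"linear":[0.25,-0.135,0],"roll":0},{"linear":[0,0,0],"roll":0},{"linear":[0,0,0],"roll":0},{"linear":[0,0,0],"roll":0}]'
python3 go.py 0.611 0.2255 0.09
```

```text
time_s: 8.7
position: [0.6102, 0.2244, 0.1968]
tool_rot: [[0.652, 0.759, -0.001], [0.759, -0.652, -0.001], [-0.001, -0.001, -1.0]]
ft_force: [0.2, 0.0, -2.2]
grip_width: 0.0271
gripper_force: 19.9
t 8.7 pos [0.6102 0.2244 0.1968] yaw -40.66 F [ 0.2  0.  -2.2] w 0.0271 units [ 3.600e-02 -2.000e-03  2.669e+00]
```

```bash
python3 -m jog '[{"linear":[0.03,0,0.4],"roll":0},{"linear":[0,0,0.7],"roll":0},{"linear":[0,0,0.8],"roll":0},{"linear":[0,0,0.6],"roll":0},{"linear":[0,0,0.35],"roll":0},{"linear":[0,0,0.15],"roll":0},{"linear":[0,0,0],"roll":0},{"linear":[0,0,0],"roll":0},{"linear":[0,0,0],"roll":0}]' >/dev/null
python3 go.py 0.611 0.2255 0.054; python3 - <<'E'
from h import *
S=optics.get_image("scene");T=optics.get_image("top")
p=env.observe()["position"]; np.save("pics/s1.npy",S)
print(proj("scene",[p[0],p[1],p[2]-.014]),proj("scene",[.611,.2255,.05]),proj("scene",[.611,.2255,.04]))
cv2.imwrite("pics/nest.png",np.hstack([crop(S,290,130,66,83,6),crop(T,185,165,66,83,6)])[:,:,::-1])
E
```

```text
t 9.45 pos [0.612  0.2263 0.0789] yaw -40.62 F [ 1.  -0.2 -0.6] w 0.0273 units [-0.033 -0.008  0.623]
[328.60501739 171.5856219 ] [327.42997646 175.72056983] [326.95964808 178.45189542]
```

View pics/nest.png

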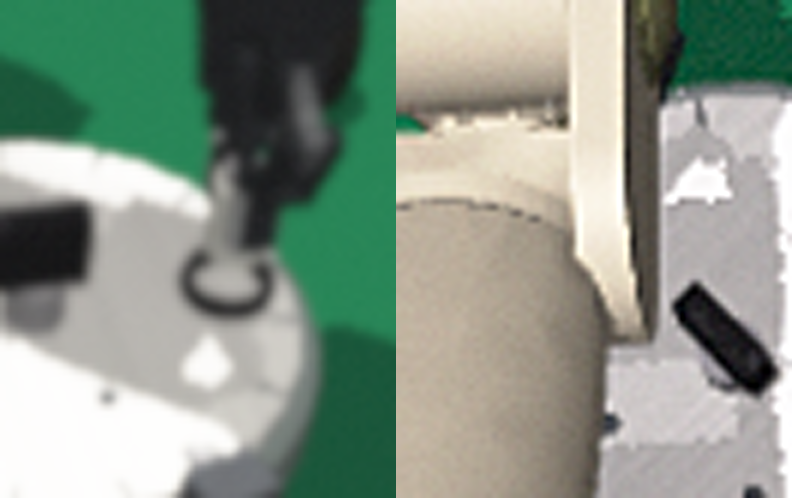

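```bash
python3 - <<'E'
from h import *
S=np.load("pics/s1.npy"); k=14
a=crop(S,312,140,42,42,k)
p=env.observe()["position"]
def dot(X,c):
    q=(proj("scene",X)-[312,140]+.5)*k-.5; cv2.circle(a,tuple(int(v) for v in q),3,c,-1)
for t in np.linspace(0,6.283,40):
    for r,z,c0,c in((.0215,.05,(.611,.2255),(255,0,0)),(.014,p[2]-.014,p[:2],(255,255,0)),(.014,p[2]+.026,p[:2],(0,255,255))):
        dot([c0[0]+r*np.cos(t),c0[1]+r*np.sin(t),z],c)
cv2.imwrite("pics/nest2.png",a[:,:,::-1])
E
```

```text
(no output)
```

View pics/nest2.png

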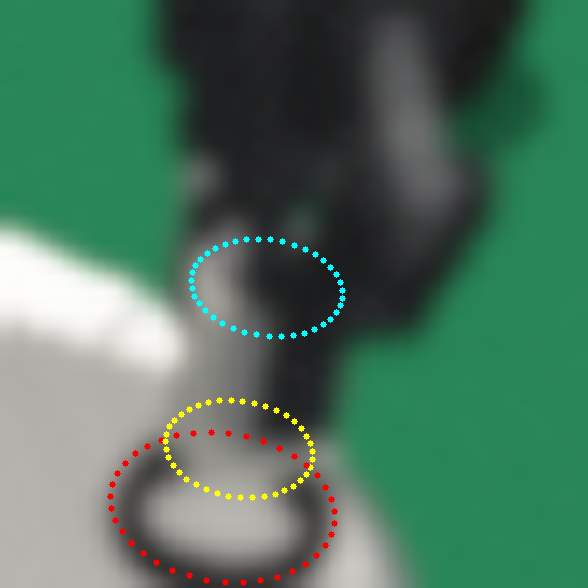

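The predicted ring circle (red) lies on the seen ring, and the predicted capsule outline fits its visible left edge (≈x 180 in the crop, pixel ≈325). I'll check that edge numerically before lowering.

```bash
python3 - <<'E'
from h import *
S=np.load("pics/s1.npy").astype(int)
print("x",list(range(320,340)))
for y in range(156,184): print(y,S[y,320:340].sum(1)//3 , S[y,320:326,1]-S[y,320:326,0])
E
```

```text
x [320, 321, 322, 323, 324, 325, 326, 327, 328, 329, 330, 331, 332, 333, 334, 335, 336, 337, 338, 339]
156 [87 87 88 87 81 69 65 79 89 73 47 45 59 67 54 35 30 30 34 39] [93 94 92 81 57 26]
157 [ 88  87  86  86  83  83  99 108 108  82  52  44  53  58  45  32  29  27
  34  40] [92 93 91 78 48 16]
158 [101  94  88  86  85 101 130 129 112  81  48  40  42  39  34  29  28  29
  31  39] [76 85 89 74 39  9]
159 [155 126 101  89  88 115 145 138 108  73  44  34  32  32  30  28  30  29
  32  34] [40 58 73 67 32  5]
160 [220 179 139 109  95 119 152 148 117  76  46  33  31  29  29  27  29  32
  32  34] [11 31 47 49 25  3]
161 [240 219 190 155 117 121 151 155 129  93  61  42  33  29  28  31  35  36
  38  35] [ 2  9 24 27 17  2]
162 [237 231 228 208 159 132 145 149 131 101  78  54  37  30  32  33  35  40
  40  40] [-1  1  4 11  7  1]
163 [230 238 243 235 198 153 139 138 124 106  87  61  40  30  32  35  38  43
  46  46] [-1 -1 -1  1  0 -1]
164 [225 238 243 240 217 167 142 133 119 106  89  61  38  32  31  35  46  55
  62  63] [-2 -1 -1 -1 -2 -2]
165 [205 218 227 229 208 164 140 130 117 105  86  56  3
[... 1277 characters left out ...]
 166 141 100  75 113 160 167
 142 114] [-1 -1 -3 -2 -3 -3]
178 [105  66  77 110 136 152 162 168 170 170 166 156 132  94  77 124 170 182
 160 130] [-2 -1 -1 -2 -2 -2]
179 [126  81  57  71  94 111 125 136 142 141 134 121  99  73  90 143 182 190
 173 142] [-3 -1 -1  0  0 -2]
180 [149 114  75  53  55  65  76  89  94  94  87  78  64  70 114 164 191 197
 182 151] [-2 -1 -1 -1  0 -2]
181 [167 147 117  87  63  52  50  54  56  56  54  59  74 101 141 175 192 194
 182 159] [-2 -2 -1 -2 -2  0]
182 [175 168 153 131 112  96  83  79  78  79  84  98 120 145 166 179 183 183
 175 160] [-2 -2 -3 -2 -1 -2]
183 [179 176 173 165 155 145 134 128 128 131 135 146 161 176 185 185 183 180
 173 162] [-3 -3 -2 -2 -3 -2]
```

Left edge agrees to within 0.2 px. I correct the small XY offset and lower in steps, watching the force.

```bash
python3 -m jog '[{"linear":[-0.03,-0.01,0],"roll":0},{"linear":[0,0,0.15],"roll":0},{"linear":[0,0,0.15],"roll":0},{"linear":[0,0,0],"roll":0},{"linear":[0,0,0],"roll":0},{"linear":[0,0,0],"roll":0}]' >/dev/null
python3 go.py 0.611 0.2255 0.054
python3 -m jog '[{"linear":[0,0,0.05],"roll":0},{"linear":[0,0,0.05],"roll":0},{"linear":[0,0,0],"roll":0},{"linear":[0,0,0],"roll":0}]' >/dev/null
python3 go.py 0.611 0.2255 0.054
```

```text
t 10.05 pos [0.6102 0.226  0.0652] yaw -40.59 F [-0.5  0.8 -1. ] w 0.0275 units [0.003 0.023 0.28 ]
t 10.38 pos [0.6101 0.226  0.0612] yaw -40.59 F [-0.4  0.3 -1.1] w 0.027 units [0.005 0.024 0.18 ]
```

```bash
python3 -m jog '[{"linear":[0,0.02,0.05],"roll":0},{"linear":[0,0,0.05],"roll":0},{"linear":[0,0,0],"roll":0},{"linear":[0,0,0],"roll":0}]' >/dev/null
python3 go.py 0.611 0.2255 0.054
python3 -m jog '[{"linear":[0,0,0.04],"roll":0},{"linear":[0,0,0],"roll":0},{"linear":[0,0,0],"roll":0}]' >/dev/null
python3 go.py 0.611 0.2255 0.054
```

```text
t 10.72 pos [0.6107 0.2254 0.0571] yaw -40.59 F [ 0.3  0.5 -1.4] w 0.0275 units [0.006 0.004 0.078]
t 10.97 pos [0.6108 0.2255 0.0556] yaw -40.59 F [-0.1 -0.1 -0.2] w 0.0274 units [0.004 0.004 0.041]
```

```bash
python3 -m jog '[{"linear":[0,0,0.025],"roll":0},{"linear":[0,0,0],"roll":0},{"linear":[0,0,0],"roll":0}]' >/dev/null
python3 go.py 0.611 0.2255 0.054
python3 -m jog '[{"linear":[0,0,0.025],"roll":0},{"linear":[0,0,0],"roll":0},{"linear":[0,0,0],"roll":0}]' >/dev/null
python3 go.py 0.611 0.2255 0.054
```

```text
t 11.22 pos [0.6108 0.2255 0.0547] yaw -40.59 F [-1.1 -0.3 -1.8] w 0.0274 units [0.004 0.003 0.017]
t 11.47 pos [0.611  0.2255 0.0538] yaw -40.59 F [-0.4  0.4 -0. ] w 0.0271 units [ 0.001  0.001 -0.004]
```

```bash
python3 -m jog '[{"linear":[0,0,0.02],"roll":0},{"linear":[0,0,0],"roll":0},{"linear":[0,0,0],"roll":0}]' >/dev/null
python3 go.py 0.611 0.2255 0.054
python3 -m jog '[{"linear":[0,0,0.02],"roll":0},{"linear":[0,0,0],"roll":0},{"linear":[0,0,0],"roll":0}]' >/dev/null
python3 go.py 0.611 0.2255 0.054
```

```text
t 11.72 pos [0.6112 0.2254 0.0538] yaw -40.59 F [-1.7 -1.6  6.1] w 0.0275 units [-0.    -0.005 -0.005]
t 11.97 pos [0.6114 0.2253 0.0538] yaw -40.6 F [-1.8 -1.8  9.9] w 0.0274 units [-0.002 -0.011 -0.006]
```

Contact is at TCP z = 0.0538, exactly where the nest floor should be, at ~10 N. I ease off, let go and rise.

```bash
python3 -m jog '[{"linear":[0,0,-0.03],"roll":0},{"linear":[0,0,0],"roll":0}]' 
python3 -m jog '[{"linear":[0,0,0],"roll":0},{"linear":[0,0,0],"roll":0},{"linear":[0,0,0],"roll":0},{"linear":[0,0,0],"roll":0},{"linear":[0,0,0],"roll":0},{"linear":[0,0,0],"roll":0}]' 0.3 20
python3 -m jog '[{"linear":[0,0,-0.2],"roll":0},{"linear":[0,0,-0.4],"roll":0},{"linear":[0,0,-0.7],"roll":0},{"linear":[0,0,-0.7],"roll":0},{"linear":[0,0,-0.6],"roll":0},{"linear":[0,0,-0.2],"roll":0},{"linear":[0,0,0],"roll":0}]' >/dev/null
python3 go.py 0.5523 0.157 0.17
```

```text
time_s: 12.13
position: [0.611, 0.2255, 0.0538]
tool_rot: [[0.651, 0.759, 0.001], [0.759, -0.651, 0.0], [0.001, 0.0, -1.0]]
ft_force: [-1.3, -0.8, 5.9]
grip_width: 0.0273
gripper_force: 20.5
time_s: 12.63
position: [0.6108, 0.2255, 0.0532]
tool_rot: [[0.651, 0.759, -0.0], [0.759, -0.651, -0.0], [-0.0, -0.0, -1.0]]
ft_force: [-0.1, -0.9, 1.2]
grip_width: 0.0555
gripper_force: 0.0
t 13.22 pos [0.6116 0.2256 0.168 ] yaw -40.58 F [ 0.8 -0.1  0. ] w 0.0553 units [-2.267 -0.009 -0.058]
```

```bash
python3 -m jog '[{"linear":[-0.35,0,0],"roll":0},{"linear":[-0.7,0,0],"roll":0},{"linear":[-0.7,0,0],"roll":0},{"linear":[-0.4,0,0],"roll":0},{"linear":[-0.1,0,0],"roll":0},{"linear":[0,0,0],"roll":0},{"linear":[0,0,0],"roll":0},{"linear":[0,0,0],"roll":0}]' 0.3 >/dev/null
python3 go.py 0.5523 0.157 0.066; python3 - <<'E'
from h import *
S=optics.get_image("scene"); k=7; x0,y0=265,135
a=crop(S,x0,y0,90,80,k)
for t in np.linspace(0,6.283,40):
    for r,z,c in((.014,.04,(255,255,0)),(.014,.08,(0,255,255))):
        q=(proj("scene",[.611+r*np.cos(t),.2255+r*np.sin(t),z])-[x0,y0]+.5)*k-.5; cv2.circle(a,tuple(int(v) for v in q),1,c,-1)
u=np.array([.651,.759,0]);v=np.array([.759,-.651,0])
for i in(-.023,.023):
  for j in(-.008,.008):
    q=(proj("scene",np.array([.5523,.157,.1])+u*i+v*j)-[x0,y0]+.5)*k-.5; cv2.circle(a,tuple(int(w) for w in q),2,(255,0,0),-1)
cv2.imwrite("pics/knob.png",a[:,:,::-1])
E
```

```text
t 13.88 pos [0.5527 0.1577 0.1648] yaw -40.56 F [ 0.3 -0.1 -0.5] w 0.0553 units [-0.021  0.005  2.47 ]
```

View pics/knob.png

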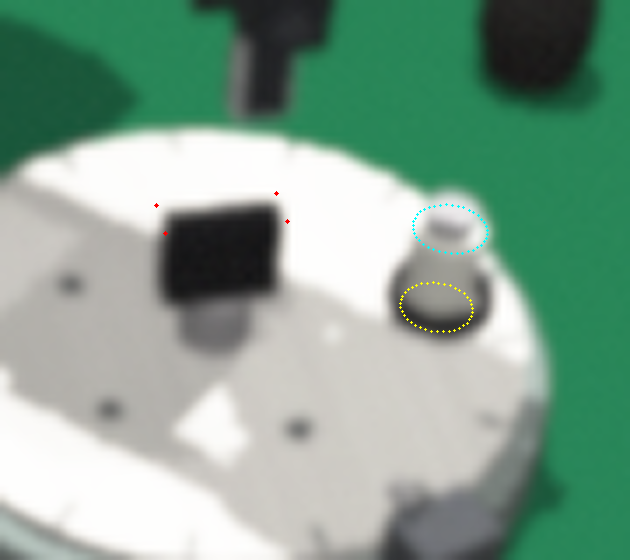

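Capsule stands upright in the nest (outline fits, ring at ≈(440,300) in the crop). The bar's predicted corners are ~1 px higher than the seen bar, so I compare silhouettes in both first views.

```bash
python3 - <<'E'
from h import *
u=np.array([.651,.759,0]);v=np.array([.759,-.651,0])
for n,roi in(("scene",(280,155,32,25)),("top",(225,205,30,35))):
    I=np.load(f"pics/{n}0.npy"); k=cv2.inRange(I.max(2),0,75 if n=="scene" else 60); b=blobs(k,20,roi)[0]
    M=cv2.moments(b); mc=np.array([M["m10"],M["m01"]])/M["m00"]
    for dv in(-.004,0,.004):
        q=np.array([proj(n,np.array([.5523,.157,z])+u*i+v*(j+dv)) for z in(.06,.1) for i in(-.023,.023) for j in(-.008,.008)],np.float32)
        h=cv2.convexHull(q); m=cv2.moments(h); print(n,dv,"pred",np.round([m["m10"]/m["m00"],m["m01"]/m["m00"]],2),"seen",mc.round(2),cv2.contourArea(h),M["m00"], cv2.boundingRect(b), q.min(0).round(1),q.max(0).round(1))
E
```

```text
scene -0.004 pred [295.36 169.76] seen [295.94 171.05] 285.156119376421 149.0 (289, 165, 15, 14) [285.7 161.2] [305.2 178.5]
scene 0 pred [295.71 170.76] seen [295.94 171.05] 286.3274224353954 149.0 (289, 165, 15, 14) [286.  162.2] [305.6 179.5]
scene 0.004 pred [296.06 171.77] seen [295.94 171.05] 287.50520616816357 149.0 (289, 165, 15, 14) [286.3 163.1] [306.  180.5]
top -0.004 pred [238.16 222.77] seen [239.41 221.28] 162.27898953238036 99.5 (232, 213, 16, 17) [228.6 212.4] [247.5 233.2]
top 0 pred [239.34 221.69] seen [239.41 221.28] 163.00883426819928 99.5 (232, 213, 16, 17) [229.8 211.3] [248.7 232.1]
top 0.004 pred [240.53 220.61] seen [239.41 221.28] 163.73642475251108 99.5 (232, 213, 16, 17) [231.  210.2] [249.8 231.1]
```

Both silhouettes agree with the axis to within 1 mm, so I go down on the knob.

```bash
python3 -m jog '[{"linear":[-0.02,0.01,0.3],"roll":0},{"linear":[0,0,0.6],"roll":0},{"linear":[0,0,0.6],"roll":0},{"linear":[0,0,0.5],"roll":0},{"linear":[0,0,0.3],"roll":0},{"linear":[0,0,0.15],"roll":0},{"linear":[0,0,0],"roll":0},{"linear":[0,0,0],"roll":0},{"linear":[0,0,0],"roll":0}]' 0.3 >/dev/null
python3 go.py 0.5523 0.157 0.066
python3 -m jog '[{"linear":[0,0,0],"roll":0},{"linear":[0,0,0],"roll":0},{"linear":[0,0,0],"roll":0},{"linear":[0,0,0],"roll":0},{"linear":[0,0,0],"roll":0},{"linear":[0,0,0],"roll":0},{"linear":[0,0,0],"roll":0},{"linear":[0,0,0],"roll":0},{"linear":[0,0,0],"roll":0},{"linear":[0,0,0],"roll":0}]' -1 40
python3 go.py 0.5523 0.157 0.066; python3 -c "
from rig import env;print(env.observe()['wrist_torque'])"
```

```text
t 14.68 pos [0.5527 0.1565 0.0682] yaw -40.57 F [-0.   0.6  0.5] w 0.0552 units [ 0.004 -0.015  0.056]
time_s: 15.52
position: [0.5527, 0.1558, 0.068]
tool_rot: [[0.651, 0.759, 0.002], [0.759, -0.651, -0.001], [0.001, 0.002, -1.0]]
ft_force: [2.5, -4.0, 5.7]
grip_width: 0.0154
gripper_force: 42.3
t 15.52 pos [0.5527 0.1558 0.068 ] yaw -40.6 F [ 2.5 -4.   5.7] w 0.0154 units [ 0.015 -0.027  0.049]
[-0.64974016 -0.23854246  0.03301286]
```

Bar gripped at 15.4 mm width. Now the first click (24°), slowly.

```bash
python3 -m jog '[{"linear":[0,0.015,0],"roll":0.3},{"linear":[0,0,0],"roll":0.5},{"linear":[0,0,0],"roll":0.5},{"linear":[0,0,0],"roll":0.5},{"linear":[0,0,0],"roll":0.5},{"linear":[0,0,0],"roll":0.5},{"linear":[0,0,0],"roll":0.5},{"linear":[0,0,0],"roll":0.5},{"linear":[0,0,0],"roll":0.5},{"linear":[0,0,0],"roll":0.5},{"linear":[0,0,0],"roll":0},{"linear":[0,0,0],"roll":0}]' - 40
python3 go.py 0.5523 0.157 0.066; python3 -c "
from rig import env;print(env.observe()['wrist_torque'])"
```

```text
time_s: 16.52
position: [0.5524, 0.1564, 0.068]
tool_rot: [[0.903, 0.429, 0.0], [0.429, -0.903, 0.001], [0.001, -0.001, -1.0]]
ft_force: [-1.8, 0.3, 8.2]
grip_width: 0.0156
gripper_force: 42.5
t 16.52 pos [0.5524 0.1564 0.068 ] yaw -64.6 F [-1.8  0.3  8.2] w 0.0156 units [ 0.005 -0.015  0.049]
[ 0.09383974  0.2393808  -0.01619172]
```

First click reached: yaw −40.6 → −64.6, exactly 24°, with torque about nil. Now the second.

```bash
python3 -m jog '[{"linear":[0,0,0],"roll":0.3},{"linear":[0,0,0],"roll":0.5},{"linear":[0,0,0],"roll":0.5},{"linear":[0,0,0],"roll":0.5},{"linear":[0,0,0],"roll":0.5},{"linear":[0,0,0],"roll":0.5},{"linear":[0,0,0],"roll":0.5},{"linear":[0,0,0],"roll":0.5},{"linear":[0,0,0],"roll":0.5},{"linear":[0,0,0],"roll":0.5},{"linear":[0,0,0],"roll":0},{"linear":[0,0,0],"roll":0}]' - 40 >/dev/null
python3 go.py 0.5523 0.157 0.066; python3 -c "
from rig import env;print(env.observe()['wrist_torque'])"
```

```text
t 17.52 pos [0.5522 0.157  0.068 ] yaw -88.59 F [-2.3  3.9  7.7] w 0.0157 units [0.001 0.    0.049]
[0.6800038  0.26507404 0.06940815]
```

```bash
python3 -m jog '[{"linear":[0,0,0],"roll":0.3},{"linear":[0,0,0],"roll":0.5},{"linear":[0,0,0],"roll":0.5},{"linear":[0,0,0],"roll":0.5},{"linear":[0,0,0],"roll":0.5},{"linear":[0,0,0],"roll":0.5},{"linear":[0,0,0],"roll":0.5},{"linear":[0,0,0],"roll":0.5},{"linear":[0,0,0],"roll":0.5},{"linear":[0,0,0],"roll":0.5},{"linear":[0,0,0],"roll":0},{"linear":[0,0,0],"roll":0}]' - 40 >/dev/null
python3 go.py 0.5523 0.157 0.066; python3 - <<'E'
from h import *
print(env.observe()['wrist_torque'])
S=optics.get_image("scene");T=optics.get_image("top"); k=6
a=crop(S,260,140,110,90,k)
th=np.radians(49.4-72); c=np.array([.5523,.157])+.09*np.array([np.cos(th),np.sin(th)])
for t in np.linspace(0,6.283,40):
    for r,z,col in((.0215,.05,(255,0,0)),(.014,.08,(0,255,255))):
        q=(proj("scene",[c[0]+r*np.cos(t),c[1]+r*np.sin(t),z])-[260,140]+.5)*k-.5; cv2.circle(a,tuple(int(v) for v in q),1,col,-1)
cv2.imwrite("pics/end.png",a[:,:,::-1])
E
```

```text
t 18.52 pos [0.5524 0.1577 0.068 ] yaw -112.59 F [-0.9  7.5  6.7] w 0.0156 units [0.005 0.017 0.049]
[1.24287342 0.0214341  0.05729502]
```

View pics/end.png

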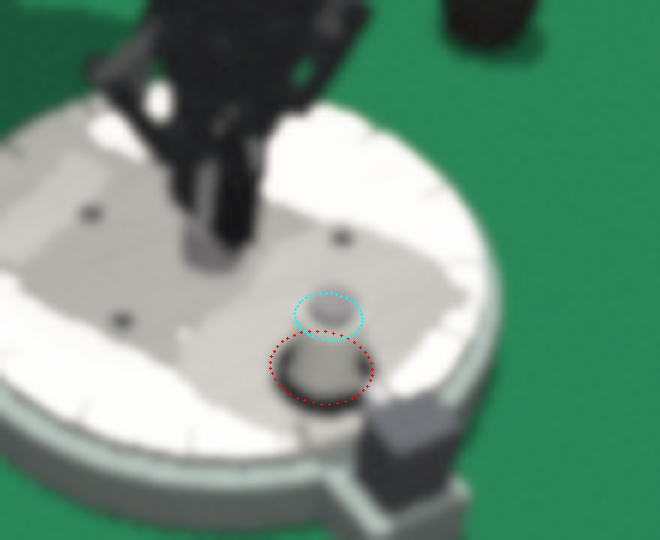

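The capsule stands upright in the ring at ≈(325,370) in the crop, on the predicted third-stop spot and facing the gauge head pin. The knob is still gripped.

```bash
python3 -c "
from rig import env;print(env.close_job())"
```

```text
the job is handed in; nothing more can be done
None
```

I stood the capsule in the nest, turned the dial three clicks clockwise to the third stop, and handed the job in at 18.6 s with the gripper still holding the knob; no verdict was returned.

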